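# Feel the dial lock open and show it to the bench camera

### The arm

A 7-joint arm with a two-finger parallel gripper is mounted at the origin on the work surface. World frame = base frame: x ahead of the robot, y to its left, z up, the work surface at z = 0. Lengths are in mm, angles in rad, forces in N, time in s.
With the tool pointing down it reaches from about 400 to 875 mm from the base axis. Payload 4.4 kg.
Tool frame: the origin (TCP) lies on the centre line of the jaws, within the pads' length; the fingertips stand 19 mm ahead of it and the grasp point (between the pads) is the TCP; z points along the fingers, y is the line along which they close (so a half turn about z gives the same grasp; the last joint's range is limited). The gripper opens to 85 mm and grips with 20 to 120 N. Pads are 22 mm wide; open, the fingers measure 114 mm over their backs; the gripper's body (76 mm by 85 mm) begins 54 mm behind the grasp point. The pads swing forward as they close: fully open they stand 13 mm farther back than shut.
Start: joints at [-1.292, 0.628, 0.038, 1.517, -0.027, 0.996, -0.02], TCP at [219.683, 611.765, 250.313] pointing down, gripper open.
Joint ranges: [-3.06, 3.06], [-0.37, 2.12], [-1.25, 1.32], [0.18, 2.47], [-1.1, 4.24], [0.23, 1.98], [-2.94, 2.94]. Speed limits (rad/s): [2.57, 2.57, 3.14, 3.14, 3.14, 3.14, 3.14].

### API

Orientations are given as [roll, pitch, yaw] about the fixed x, y, z axes, in that order (R = Rz(yaw) Ry(pitch) Rx(roll)).
In Python, from cell import ctrl, viewer, silhouettes gives the robot as it stands.
- The arm moves only by the shell command python3 -m creep 'ROWS'. ROWS is JSON, a list of rows, each an object with "jaw": the gripper command: -1 is shut, 1 is fully open, values between are in proportion; "xyz": the shift along the tool's x, y, z in mm, a list of three; "angular": the turn, a rotation vector about the tool's x, y, z in rad, a list of three. In form: [{"jaw": jaw, "xyz": [tx, ty, tz], "angular": [rx, ry, rz]}, ...]. A call has 1 to 12 rows; each row is the pose to reach, as a shift and turn from the pose commanded when the call began, along the tool's axes at that moment; what a row does not reach only later rows make up. A row lasts 1/8 s, in which the tool goes at most 62.5 mm and 10.7 degrees, less where a joint would pass 70% of its speed; a pose out of reach is approached as far as the arm can. A call with a gripper value outside its range is refused whole. The fingers move at their own pace and stop on an object; the grip force is fixed at half the most. Time passes only in rows, so rows that repeat a pose let the fingers close. It gives the time, the measured TCP pose, the force, the opening and the grip force at its end, in the units of the state.
- ctrl.read_state(): the state, without advancing time (a new reading comes with each control period).
- viewer.get_image(name): name is "side" or "top"; returns (picture, depth): 384x512x3 uint8, red, green, blue; 384x512 float32, mm along the optical axis (not along the pixel's ray), 0 where there is no reading.
- viewer.camera_model(name): a dict with "fx", "fy", "cx", "cy" (pixels), "dist" ([k1, k2, p1, p2, k3] as OpenCV has them; the pictures are not rectified), "T" (4x4, takes a point from camera to world coordinates). Camera axes: x right, y down, z forward; pixel columns grow to the right and rows downward; lengths in mm; the calibration is good to about 2 mm. A picture is of the moment at which its call begins. camera_model takes no time and is no camera call.
- ctrl.finish_job(): hands the job in; it is judged then, once.
Trained networks look in the newest picture that a camera, given by its name, has taken for a name from the list of things; names that differ only in an ending like _2 or _b are one class to them, and where a whole thing is asked for, a point or a joint stands for the part that bears it (a point fixed in the world has none). Each returns a list of dicts, best first, with "score" (0 to 1); they miss things now and then, are a little off and sometimes report something else, mostly with a low value. They report only what shows in the picture. A call takes as long as a camera call.
- silhouettes(camera, target): "pixels" (384x512 bool, what is visible of it) and "xy" ([column, row] in pixels, amid what is visible of it).
The state is a dict: "clock": time; "qpos": joint angles; "qd": joint speeds; "tau": joint torques, N m; "eef_pos": TCP position; "tool_rot": TCP orientation; "force": force on the tool from outside, world axes, zero at the start; "torque": the same for the moment, N m; "width": finger opening in mm; "gripper_force": force on a finger pad.
Only numpy, scipy, OpenCV 4.12 (cv2) and the standard library are available. Lean on these libraries where they do the work, as an engineer would, in place of code of your own. Each camera call takes 0.05 s, during which the arm holds its last target. There are 200 camera calls.

### The job

Turn the black dial of the lock in the grey cradle clockwise until you feel the shackle click out a little, then, with the lock still sitting in its cradle, pull the shackle straight out as far as it goes. Then lift the opened lock out and finish while holding it still in the air over the middle of the green mat, at about the height of the bench camera's lens, with the dial facing up, the shackle still out and only the gripper carrying it. Leave everything else on the bench where it stands.

Things in the scene. Friction and masses are not known exactly. Their poses are not given: they have to be found in the camera images.
- lock: Steel dial padlock lying flat in the cradle: body 64 (x) x 60 (y) x 30 (z) mm, blue top, about 0.5 kg. Origin: centre of the body's underside; z up. The black dial is on the middle of the top, the U-shaped shackle lies level and sticks out of the -x face. It can be lifted by the dial's bar or by its 60 mm width at mid length.
- dial_grip (a point): Grip point on the dial's axis, 57 mm above the lock's underside, 8 mm below the dial's top. The dial is a disc 44 mm across, 5 mm thick, on the body's top, with an upright grip bar on it 40 mm long, 14 wide, 30 tall. Axes turn with the dial: x along the bar's length (white line on the -x half), y across it, z up.
- dial (a joint): Dial angle, rad, 0 (stop) to 3.0, growing clockwise from above; at 0 the bar lies along the lock's x. Starts at 0.1 to 0.6; the opening position is between 1.3 and 2.4, different every time and not marked. Takes about 0.1 N m to turn. There the shackle springs out by itself with a click and then blocks the dial, which can only rock about 0.15 rad: do not force it.
- shackle (a joint): How far the shackle is out, m: 0 locked, jumps to about 0.011 at the click (red bands show on its legs), 0.024 fully out at a stop. Locked, it cannot be pulled. After the click it takes about 3 N to pull on and stays where it is left.
- shackle_grip (a point): Middle of the shackle's cross bar (round, 9 mm thick, straight for 31 mm along the lock's y), 73.5 mm from the lock's origin along its -x when locked, 35 mm above the bench. Legs 38 mm clear apart; locked, 37 mm clear between bar and lock, of which the cradle's front lip takes 6 mm, lower than the bar. Axes as the lock's: pull to -x.
- cradle: Grey cradle fixed to the bench that keeps the lock from turning: block 80 (x) x 74 (y) x 20 (z) mm; the lock rests on it at 20 mm height between lips 12 to 14 mm high with 2 mm of play; the middle of each long side is free of lips. Origin: centre of the underside, axes as the lock's.
- station: Camera station fixed to the bench: green mat 120 x 120 x 3 mm with a white circle in its middle, and a black bench camera on a thin post 160 mm from the mat's centre on its +x side (away from the robot), top at 158 mm; foot 60 x 70 mm. Origin: centre of the mat's underside.
- lens (a point): Lens of the bench camera, 140 mm above the bench, looking to the station's -x, across the mat.
- board_tray: Bystander, leave alone: cardboard tray with a green circuit board in it, 100 x 160 x 35 mm. Origin: middle of its underside.
- spool: Bystander, leave alone: blue solder spool, 52 across, 39 tall mm. Origin: middle of its underside.
- tape: Bystander, leave alone: yellow roll of tape lying flat, 84 across, 19 high mm. Origin: middle of its underside.
- flux: Bystander, leave alone: small amber bottle, 40 across, 85 tall mm. Origin: middle of its underside.
- driver: Bystander, leave alone: screwdriver with a red handle, lying. Origin: middle of its underside.
- pen_cup: Bystander, leave alone: dark steel pen cup, 76 across, 95 tall, pens stand out to 146 mm. Origin: middle of its underside.
- meter: Bystander, leave alone: yellow hand-held meter lying on its back, 150 x 75 x 44 mm. Origin: middle of its underside.

How it is judged:
By the outcome, as a careful person would: the job done as asked, in the order asked, and still so for the second after the job is handed in, while the arm keeps its last pose, push and grip.
It also fails if it takes over 67 s, if anything falls off the work surface, if the arm or the gripper's body presses on something with over 40 N, if the wrist force passes 120 N, or if a joint passes its speed limit or range.

## Working session

There is one attempt and no reset: what is moved stays moved. The work goes in short steps, Python scripts to look and compute and a shell command to move; the robot and the scene stay as the last step left them, time stands still between calls to the robot, and variables do not carry over. Pictures are saved under pics/ and viewed, at most 10 in all, crops included, and the job is handed in when it is done.

```bash
mkdir -p pics
cat > h.py <<'E'
import numpy as np, cv2
from scipy.spatial.transform import Rotation as R
from cell import ctrl, viewer, silhouettes
def cloud(cam, depth, mask):
    m=viewer.camera_model(cam); K=np.array([[m['fx'],0,m['cx']],[0,m['fy'],m['cy']],[0,0,1.]])
    v,u=np.nonzero(mask&(depth>0))
    n=cv2.undistortPoints(np.c_[u,v].astype(float).reshape(-1,1,2),K,np.array(m['dist'])).reshape(-1,2)
    z=depth[v,u]; P=np.c_[n*z[:,None],z]; T=np.array(m['T'])
    return P@T[:3,:3].T+T[:3,3], u, v
E
python3 - <<'E'
from h import *
s=ctrl.read_state(); print({k:np.round(s[k],3) for k in s})
for c in('top','side'):
    im,d=viewer.get_image(c); cv2.imwrite(f'pics/{c}0.png',im[:,:,::-1])
    print(c,np.round(viewer.camera_model(c)['T'],2).tolist(), viewer.camera_model(c)['fx'])
    for t in('lock','cradle','station','dial_grip','shackle_grip','board_tray','spool','tape','flux','driver','pen_cup','meter'):
        for r in silhouettes(c,t)[:1]:
            P,u,v=cloud(c,d,r['pixels'])
            if len(P): print(t,round(r['score'],2),np.round(r['xy']),len(P),'med',np.median(P,0).round(),'lo',np.percentile(P,2,0).round(),'hi',np.percentile(P,98,0).round())
E
```

```text
{'clock': np.float64(0.0), 'qpos': array([-1.292,  0.629,  0.038,  1.518, -0.027,  0.996, -0.02 ]), 'qd': array([ 0.   , -0.   , -0.   , -0.   , -0.   ,  0.001,  0.001]), 'tau': array([ 1.0000e-03, -5.6339e+01,  1.2260e+00, -1.9345e+01,  1.1000e-02,
        1.0000e-02, -0.0000e+00]), 'eef_pos': array([219.491, 611.192, 249.39 ]), 'tool_rot': array([-3.14 ,  0.   ,  2.797]), 'force': array([-0.447,  0.577,  0.233]), 'torque': array([-0.026, -0.038, -0.064]), 'gripper_force': np.float64(0.0), 'width': np.float64(85.069)}
top [[0.03, -1.0, 0.07, 422.85], [-1.0, -0.03, -0.0, -23.34], [0.0, -0.07, -1.0, 1437.82], [0.0, 0.0, 0.0, 1.0]] 449.3949724578847
lock 0.64 [291. 184.] 547 med [ 563. -144.   50.] lo [ 502. -179.    3.] hi [ 606. -105.   87.]
cradle 0.52 [286. 168.] 10 med [ 607. -123.   28.] lo [ 599. -129.   15.] hi [ 616. -120.   39.]
station 0.78 [177. 167.] 1824 med [611. 216.   4.] lo [530. 165.  -3.] hi [753. 295. 159.]
dial_grip 0.6 [294. 177.] 159 med [ 573. -147.   58.] lo [ 555. -168.   49.] hi [ 594. -128.   90.]
shackle_grip 0.56 [292. 200.] 23 med [ 521. -152.   38.] lo 
[... 1265 characters left out ...]
204.   3.] lo [524. 159.  -3.] hi [910. 377. 156.]
board_tray 0.79 [171. 172.] 641 med [487. 434.  13.] lo [430. 348.  -1.] hi [537. 513.  34.]
spool 0.5 [286. 192.] 163 med [722. -11.  24.] lo [704. -28.  -1.] hi [758.  24.  39.]
tape 0.61 [210. 162.] 164 med [665. 401.  11.] lo [626. 365.  -1.] hi [702. 444.  18.]
flux 0.65 [227. 212.] 214 med [455.   1.  44.] lo [443.  -9.   7.] hi [475.  21.  82.]
driver 0.58 [329. 294.] 460 med [ 455. -474.   18.] lo [ 433. -526.   -3.] hi [ 512. -340.   26.]
pen_cup 0.74 [368. 245.] 1013 med [ 654. -443.   68.] lo [ 635. -468.   -0.] hi [ 814. -380.  139.]
meter 0.86 [294. 321.] 1743 med [ 308. -472.   33.] lo [ 251. -499.    7.] hi [ 391. -428.   43.]
```

Run:
```python
from h import *
im={c:cv2.imread(f'pics/{c}0.png') for c in('top','side')}
a=cv2.resize(im['top'][152:222,260:330],None,fx=5.6,fy=5.6,interpolation=cv2.INTER_CUBIC)
b=cv2.resize(im['side'][185:255,240:310],None,fx=5.6,fy=5.6,interpolation=cv2.INTER_CUBIC)
cv2.imwrite('pics/crop1.png',np.hstack([a,b]))
# lock yaw: blue top at z 50; bar top at z 85
for c in('top','side'):
    i,d=viewer.get_image(c); r=silhouettes(c,'lock')[0]
    k=cv2.dilate(r['pixels'].astype(np.uint8),np.ones((5,5)))>0
    P,u,v=cloud(c,d,k); col=i[v,u].astype(int)
    blue=(col[:,2]>col[:,0]+30)&(abs(P[:,2]-50)<8)
    for n,m in(('blue',blue),('bar',(P[:,2]>75)&(P[:,2]<95))):
        Q=P[m][:,:2].astype(np.float32)
        if len(Q)>5: print(c,n,len(Q),Q.mean(0).round(1),P[m][:,2].mean().round(1),cv2.minAreaRect(Q))
    w=(col.min(1)>170)&(P[:,2]>60); print('white',P[w].round().tolist()[:6])
```

```text
top blue 125 [ 575.7 -146. ] 50.5 ((574.8978271484375, -147.64312744140625), (55.299842834472656, 59.82970428466797), 70.23914337158203)
top bar 64 [ 574.6 -147.5] 84.0 ((574.6908569335938, -147.58126831054688), (13.885753631591797, 39.71823501586914), 41.15126037597656)
white []
side blue 34 [ 563.  -150.4] 48.2 ((573.9367065429688, -151.04718017578125), (58.80227279663086, 56.818477630615234), 71.89311981201172)
side bar 49 [ 570.7 -152.6] 81.2 ((571.5164184570312, -152.47732543945312), (15.7014799118042, 36.38127899169922), 48.281036376953125)
white []
```

View pics/crop1.png

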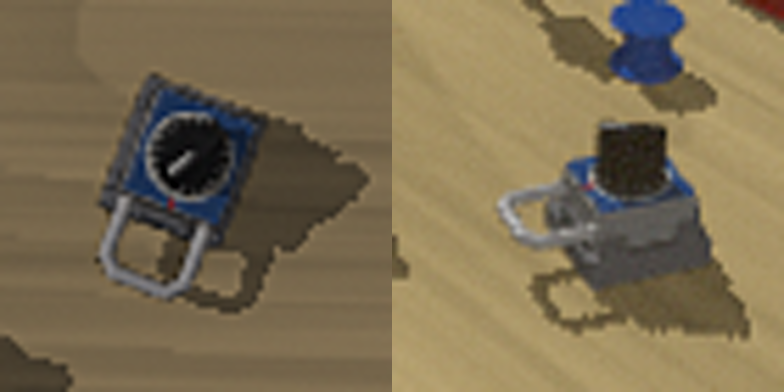

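View pics/top0.png

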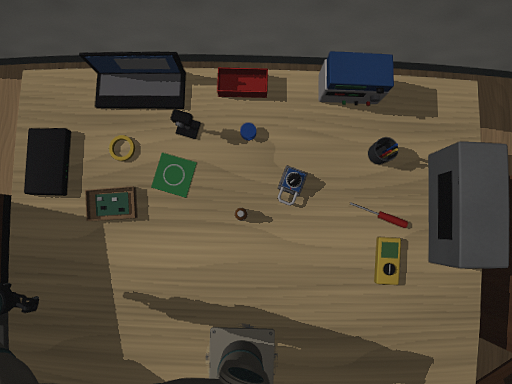

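```bash
cat >> h.py <<'E'
def delta(xyz,yaw):
    s=ctrl.read_state(); R0=R.from_euler('xyz',s['tool_rot']); R1=R.from_euler('xyz',[np.pi,0,yaw])
    print('shift',R0.inv().apply(np.array(xyz)-s['eef_pos']).round(1),'turn',(R0.inv()*R1).as_rotvec().round(3))
E
python3 -c "
from h import *
delta([573.5,-149,150],np.deg2rad(133)); delta([573.5,-149,250],np.deg2rad(133))"
```

```text
shift [-590.2 -596.4  100.3] turn [ 0.    -0.     0.475]
shift [-5.901e+02 -5.964e+02  3.000e-01] turn [ 0.    -0.     0.475]
```

```bash
python3 -m creep '[{"jaw":1,"xyz":[-50,-50,0],"angular":[0,0,0.05]},{"jaw":1,"xyz":[-590,-596,0],"angular":[0,0,0.475]},{"jaw":1,"xyz":[-590,-596,0],"angular":[0,0,0.475]},{"jaw":1,"xyz":[-590,-596,0],"angular":[0,0,0.475]},{"jaw":1,"xyz":[-590,-596,0],"angular":[0,0,0.475]},{"jaw":1,"xyz":[-590,-596,0],"angular":[0,0,0.475]},{"jaw":1,"xyz":[-590,-596,0],"angular":[0,0,0.475]},{"jaw":1,"xyz":[-590,-596,0],"angular":[0,0,0.475]},{"jaw":1,"xyz":[-590,-596,0],"angular":[0,0,0.475]},{"jaw":1,"xyz":[-590,-596,0],"angular":[0,0,0.475]},{"jaw":1,"xyz":[-590,-596,0],"angular":[0,0,0.475]},{"jaw":1,"xyz":[-590,-596,0],"angular":[0,0,0.475]}]'
python3 -c "
from h import *
delta([573.5,-149,130],np.deg2rad(133)); delta([573.5,-149,78],np.deg2rad(133))"
```

```text
clock: 3.0
eef_pos: [537.0, -70.0, 250.6]
tool_rot: [3.141, 0.0, 2.322]
force: [1.2, 0.3, -0.4]
width: 85.5
gripper_force: 0.0
shift [-82.6 -27.4 120.6] turn [0.001 0.    0.001]
shift [-82.6 -27.4 172.6] turn [0.001 0.    0.001]
```

```bash
python3 -m creep '[{"jaw":0.1,"xyz":[-82.6,-27.4,10],"angular":[0,0,0]},{"jaw":0.1,"xyz":[-82.6,-27.4,10],"angular":[0,0,0]},{"jaw":0.1,"xyz":[-82.6,-27.4,120],"angular":[0,0,0]},{"jaw":0.1,"xyz":[-82.6,-27.4,120],"angular":[0,0,0]},{"jaw":0.1,"xyz":[-82.6,-27.4,120],"angular":[0,0,0]},{"jaw":0.1,"xyz":[-82.6,-27.4,120],"angular":[0,0,0]}]'
python3 - <<'E'
from h import *
delta([573.5,-149,78],np.deg2rad(133))
i,d=viewer.get_image('side'); j,_=viewer.get_image('top')
a=cv2.resize(i[150:260,230:330],None,fx=4,fy=4,interpolation=cv2.INTER_CUBIC)
b=cv2.resize(j[140:250,245:345],None,fx=4,fy=4,interpolation=cv2.INTER_CUBIC)
cv2.imwrite('pics/c2.png',np.hstack([a,b])[:,:,::-1])
E
```

```text
clock: 3.75
eef_pos: [573.7, -147.7, 131.9]
tool_rot: [3.14, 0.002, 2.322]
force: [0.6, 0.8, 0.2]
width: 47.1
gripper_force: 0.0
shift [-0.7 -1.1 53.9] turn [0.001 0.002 0.   ]
```

View pics/c2.png

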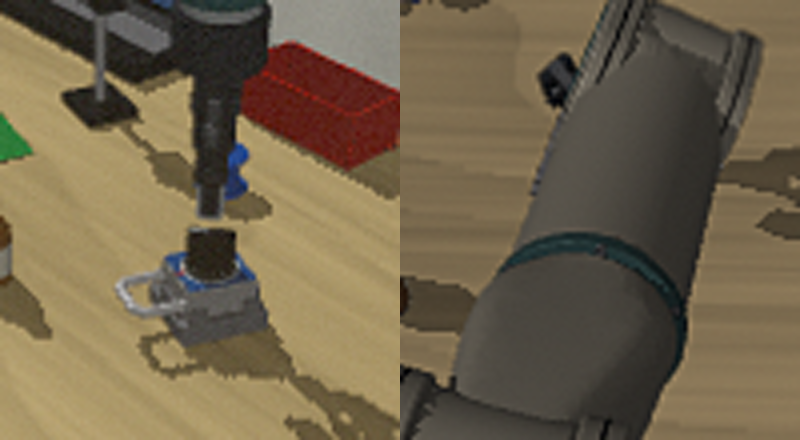

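The side view (left half) shows the fingers at about (210,200), directly above the dial bar at (212,250). I'll descend and close.

```bash
python3 -m creep '[{"jaw":0,"xyz":[-0.5,-1,25],"angular":[0,0,0]},{"jaw":0,"xyz":[-0.5,-1,45],"angular":[0,0,0]},{"jaw":0,"xyz":[-0.5,-1,53],"angular":[0,0,0]},{"jaw":0,"xyz":[-0.5,-1,53],"angular":[0,0,0]},{"jaw":-0.4,"xyz":[-0.5,-1,53],"angular":[0,0,0]},{"jaw":-1,"xyz":[-0.5,-1,53],"angular":[0,0,0]},{"jaw":-1,"xyz":[-0.5,-1,53],"angular":[0,0,0]},{"jaw":-1,"xyz":[-0.5,-1,53],"angular":[0,0,0]}]'
python3 -c "
from h import *
s=ctrl.read_state();print(s['torque'],s['force'])"
```

```text
clock: 4.85
eef_pos: [573.0, -148.3, 78.4]
tool_rot: [3.14, 0.002, 2.322]
force: [0.3, -0.1, 6.4]
width: 13.3
gripper_force: 59.4
[ 0.09629126 -0.01269132 -0.00621456] [ 0.27938873 -0.14168971  6.37238674]
```

```bash
python3 -m creep '[{"jaw":-1,"xyz":[0,0,-1],"angular":[0,0,0.1]},{"jaw":-1,"xyz":[0,0,-1],"angular":[0,0,0.2]},{"jaw":-1,"xyz":[0,0,-1],"angular":[0,0,0.3]},{"jaw":-1,"xyz":[0,0,-1],"angular":[0,0,0.4]},{"jaw":-1,"xyz":[0,0,-1],"angular":[0,0,0.5]},{"jaw":-1,"xyz":[0,0,-1],"angular":[0,0,0.6]},{"jaw":-1,"xyz":[0,0,-1],"angular":[0,0,0.6]}]'
cat > t.py <<'E'
from h import *
s=ctrl.read_state();print('T',s['torque'].round(3),'F',s['force'].round(1),'yaw',round(s['tool_rot'][2],3),'tau7',round(s['tau'][6],3))
i,d=viewer.get_image('side')
# front extent of the shackle along lock -x, from depth near z 35
P,u,v=cloud('side',d,np.ones(d.shape,bool)); ex=np.array([np.cos(-.33),np.sin(-.33)]); q=P[:,:2]-[573.5,-149]
a=-(q@ex); b=q@np.array([-ex[1],ex[0]])
m=(a>40)&(a<120)&(abs(b)<22)&(P[:,2]>24)&(P[:,2]<50); print('shackle reach',np.percentile(a[m],[50,80,95,99]).round(1),m.sum())
E
python3 t.py
```

```text
clock: 5.72
eef_pos: [573.1, -147.7, 78.5]
tool_rot: [3.14, 0.0, 1.724]
force: [1.8, 1.8, 1.2]
width: 12.7
gripper_force: 59.1
T [ 0.332 -0.447 -0.058] F [1.8 1.8 1.2] yaw 1.724 tau7 -0.238
shackle reach [71.9 77.2 79.  79.7] 44
```

```bash
cat >> t.py <<'E'
import sys
sys.exit(abs(s['torque'][2])>0.3 or np.percentile(a[m],95)>85)
E
python3 -m creep '[{"jaw":-1,"xyz":[0,0,0],"angular":[0,0,0.04]},{"jaw":-1,"xyz":[0,0,0],"angular":[0,0,0.08]},{"jaw":-1,"xyz":[0,0,0],"angular":[0,0,0.08]}]' >/dev/null && python3 t.py && 
python3 -m creep '[{"jaw":-1,"xyz":[0,0,0],"angular":[0,0,0.04]},{"jaw":-1,"xyz":[0,0,0],"angular":[0,0,0.08]},{"jaw":-1,"xyz":[0,0,0],"angular":[0,0,0.08]}]' >/dev/null && python3 t.py && 
python3 -m creep '[{"jaw":-1,"xyz":[0,0,0],"angular":[0,0,0.04]},{"jaw":-1,"xyz":[0,0,0],"angular":[0,0,0.08]},{"jaw":-1,"xyz":[0,0,0],"angular":[0,0,0.08]}]' >/dev/null && python3 t.py && 
python3 -m creep '[{"jaw":-1,"xyz":[0,0,0],"angular":[0,0,0.04]},{"jaw":-1,"xyz":[0,0,0],"angular":[0,0,0.08]},{"jaw":-1,"xyz":[0,0,0],"angular":[0,0,0.08]}]' >/dev/null && python3 t.py
```

```text
T [ 0.624 -1.018 -0.021] F [4.7 2.8 1.4] yaw 1.642 tau7 -0.076
shackle reach [71.8 78.  79.9 80.8] 42False
```

```bash
sed -i 's/sys.exit(\(.*\))$/sys.exit(int(\1))/' t.py
python3 -m creep '[{"jaw":-1,"xyz":[0,0,0],"angular":[0,0,0.04]},{"jaw":-1,"xyz":[0,0,0],"angular":[0,0,0.08]},{"jaw":-1,"xyz":[0,0,0],"angular":[0,0,0.08]}]' >/dev/null && python3 t.py && 
python3 -m creep '[{"jaw":-1,"xyz":[0,0,0],"angular":[0,0,0.04]},{"jaw":-1,"xyz":[0,0,0],"angular":[0,0,0.08]},{"jaw":-1,"xyz":[0,0,0],"angular":[0,0,0.08]}]' >/dev/null && python3 t.py && 
python3 -m creep '[{"jaw":-1,"xyz":[0,0,0],"angular":[0,0,0.04]},{"jaw":-1,"xyz":[0,0,0],"angular":[0,0,0.08]},{"jaw":-1,"xyz":[0,0,0],"angular":[0,0,0.08]}]' >/dev/null && python3 t.py && 
python3 -m creep '[{"jaw":-1,"xyz":[0,0,0],"angular":[0,0,0.04]},{"jaw":-1,"xyz":[0,0,0],"angular":[0,0,0.08]},{"jaw":-1,"xyz":[0,0,0],"angular":[0,0,0.08]}]' >/dev/null && python3 t.py
```

```text
T [ 0.616 -1.057 -0.073] F [4.5 2.7 0.8] yaw 1.562 tau7 -0.037
shackle reach [72.6 77.9 79.4 79.7] 43
T [ 0.586 -1.082  0.   ] F [4.  1.2 0.7] yaw 1.482 tau7 -0.044
shackle reach [72.8 78.3 79.8 80.2] 43
T [ 0.555 -1.134 -0.049] F [ 4.3  2.5 -0. ] yaw 1.402 tau7 -0.049
shackle reach [72.5 77.7 79.5 80.7] 45
T [ 0.656 -1.233 -0.066] F [6.1 2.9 0.7] yaw 1.322 tau7 -0.039
shackle reach [72.8 77.7 79.5 80.2] 42
```

```bash
python3 -m creep '[{"jaw":-1,"xyz":[0,0,0],"angular":[0,0,0.04]},{"jaw":-1,"xyz":[0,0,0],"angular":[0,0,0.08]},{"jaw":-1,"xyz":[0,0,0],"angular":[0,0,0.08]}]' >/dev/null && python3 t.py && 
python3 -m creep '[{"jaw":-1,"xyz":[0,0,0],"angular":[0,0,0.04]},{"jaw":-1,"xyz":[0,0,0],"angular":[0,0,0.08]},{"jaw":-1,"xyz":[0,0,0],"angular":[0,0,0.08]}]' >/dev/null && python3 t.py && 
python3 -m creep '[{"jaw":-1,"xyz":[0,0,0],"angular":[0,0,0.04]},{"jaw":-1,"xyz":[0,0,0],"angular":[0,0,0.08]},{"jaw":-1,"xyz":[0,0,0],"angular":[0,0,0.08]}]' >/dev/null && python3 t.py && 
python3 -m creep '[{"jaw":-1,"xyz":[0,0,0],"angular":[0,0,0.04]},{"jaw":-1,"xyz":[0,0,0],"angular":[0,0,0.08]},{"jaw":-1,"xyz":[0,0,0],"angular":[0,0,0.08]}]' >/dev/null && python3 t.py &&
python3 -m creep '[{"jaw":-1,"xyz":[0,0,0],"angular":[0,0,0.04]},{"jaw":-1,"xyz":[0,0,0],"angular":[0,0,0.08]},{"jaw":-1,"xyz":[0,0,0],"angular":[0,0,0.08]}]' >/dev/null && python3 t.py && 
python3 -m creep '[{"jaw":-1,"xyz":[0,0,0],"angular":[0,0,0.04]},{"jaw":-1,"xyz":[0,0,0],"angular":[0,0,0.08]},{"jaw":-1,"xyz":[0,0,0],"angular":[0,0,0.08]}]' >/dev/null && python3 t.py; python3 -c "
from h import *
print(ctrl.read_state()['eef_pos'],ctrl.read_state()['clock'])"
```

```text
T [ 0.575 -1.23  -0.051] F [ 5.9  2.3 -0.5] yaw 1.242 tau7 -0.038
shackle reach [71.5 77.9 80.  80.8] 44
T [ 0.612 -1.318 -0.029] F [ 4.6  1.7 -0.1] yaw 1.162 tau7 -0.043
shackle reach [73.  77.9 80.4 80.7] 43
T [ 0.55  -1.348  0.013] F [ 5.5  2.8 -0.5] yaw 1.082 tau7 -0.039
shackle reach [72.4 78.6 79.6 81.3] 43
T [ 0.566 -1.375 -0.054] F [ 5.6  2.3 -1. ] yaw 1.002 tau7 -0.036
shackle reach [71.9 79.  79.5 80.1] 45
T [ 0.444 -1.454 -0.05 ] F [5.8 1.8 0. ] yaw 0.922 tau7 -0.036
shackle reach [78.5 86.5 88.4 90.4] 50
[ 573.85419312 -148.20918336   78.73800037] 10.025
```

The reach of the shackle jumped by about 9 mm, which is the click. Next I release and go up.

```bash
python3 -m creep '[{"jaw":0,"xyz":[0,0,0],"angular":[0,0,0]},{"jaw":0,"xyz":[0,0,0],"angular":[0,0,0]},{"jaw":0,"xyz":[0,0,-10],"angular":[0,0,0]},{"jaw":0,"xyz":[0,0,-40],"angular":[0,0,0.1]},{"jaw":0,"xyz":[0,0,-62],"angular":[0,0,-0.1]},{"jaw":0,"xyz":[0,0,-62],"angular":[0,0,-0.318]},{"jaw":0,"xyz":[0,0,-62],"angular":[0,0,-0.318]}]'
python3 t.py
python3 - <<'E'
from h import *
# shackle points from side depth
i,d=viewer.get_image('side')
P,u,v=cloud('side',d,np.ones(d.shape,bool)); ex=np.array([np.cos(-.33),np.sin(-.33)]); q=P[:,:2]-[574,-148.3]
a=-(q@ex); b=q@np.array([-ex[1],ex[0]])
m=(a>45)&(a<120)&(abs(b)<45)&(P[:,2]>24)&(P[:,2]<50); print(np.c_[a,b,P[:,2]][m][np.argsort(-a[m])][::2].round().astype(int).tolist())
delta([494.1,-120.9,140],1.24)
cv2.imwrite('pics/c3.png',cv2.resize(i[150:260,220:330],None,fx=5,fy=5,interpolation=cv2.INTER_CUBIC)[:,:,::-1])
E
```

```text
clock: 10.9
eef_pos: [571.9, -148.6, 141.1]
tool_rot: [3.141, -0.0, 1.24]
force: [-0.8, 0.2, -0.3]
width: 43.1
gripper_force: 0.0
T [ 0.037  0.006 -0.038] F [-0.8  0.2 -0.3] yaw 1.24 tau7 0.1
shackle reach [77.4 86.6 88.8 89.8] 56
[[91, -6, 35], [90, -21, 37], [89, -19, 31], [88, 10, 35], [88, 11, 38], [87, -6, 34], [87, -4, 36], [86, 7, 37], [85, -18, 38], [84, 11, 38], [84, -23, 40], [83, 5, 37], [83, -29, 36], [82, -11, 36], [80, 12, 36], [79, -29, 31], [79, 25, 35], [77, 21, 37], [75, -27, 32], [74, 19, 29], [73, -32, 36], [71, 18, 34], [69, -21, 35], [68, 17, 38], [67, -26, 34], [65, -20, 34], [64, 16, 38], [63, -26, 29], [62, 21, 38], [61, 16, 37], [61, -27, 33], [59, 20, 38], [58, -28, 33], [55, 20, 28], [54, -27, 36], [53, -26, 31], [51, -22, 35], [51, -30, 32], [49, 18, 40], [48, -32, 33], [48, 12, 36], [47, -28, 34]]
shift [  0.6 -82.3   0.5] turn [-0.    -0.    -0.003]
```

View pics/c3.png

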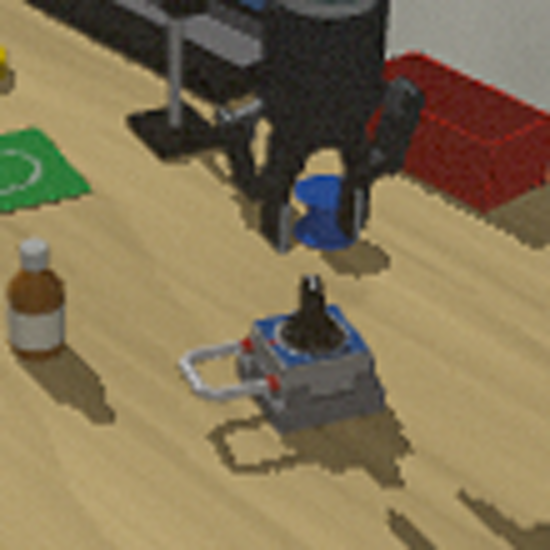

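Red bands show on the legs at (248,345) and (272,382), so the lock is open. I move to the shackle.

```bash
python3 -m creep '[{"jaw":-0.25,"xyz":[-1,-50,0],"angular":[0,0,0]},{"jaw":-0.25,"xyz":[-1,-83,0],"angular":[0,0,0]},{"jaw":-0.25,"xyz":[-1,-83,0],"angular":[0,0,0]},{"jaw":-0.25,"xyz":[-1,-83,35],"angular":[0,0,0]},{"jaw":-0.25,"xyz":[-1,-83,65],"angular":[0,0,0]},{"jaw":-0.25,"xyz":[-1,-83,65],"angular":[0,0,0]}]'
python3 - <<'E'
from h import *
i,d=viewer.get_image('side')
cv2.imwrite('pics/c4.png',cv2.resize(i[160:250,220:310],None,fx=6,fy=6,interpolation=cv2.INTER_CUBIC)[:,:,::-1])
E
```

```text
clock: 11.75
eef_pos: [492.6, -122.4, 73.6]
tool_rot: [-3.138, 0.001, 1.238]
force: [-0.6, -0.2, 0.6]
width: 32.1
gripper_force: 0.0
```

View pics/c4.png

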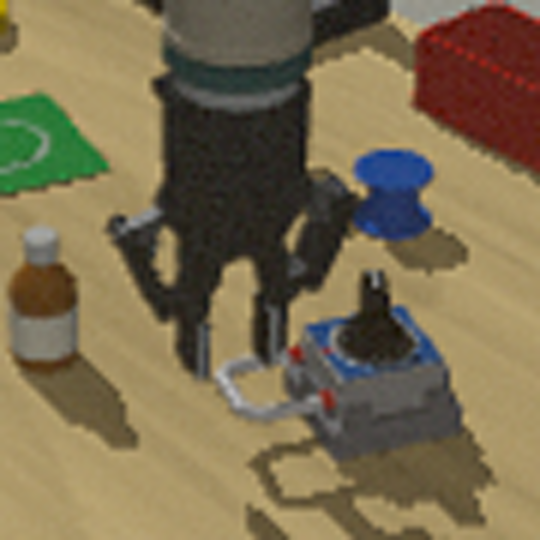

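Run:
```python
from h import *
acc=[]
for k in range(3):
    i,d=viewer.get_image('side'); P,u,v=cloud('side',d,np.ones(d.shape,bool))
    ex=np.array([np.cos(-.33),np.sin(-.33)]); q=P[:,:2]-[574,-148.3]
    acc.append(np.c_[-(q@ex),q@np.array([-ex[1],ex[0]]),P[:,2]])
A=np.vstack(acc)
f=A[(A[:,2]>56)&(A[:,2]<80)&(A[:,0]>50)&(A[:,0]<125)&(abs(A[:,1])<40)]
for n,s in(('inner',f[:,0]<84),('outer',f[:,0]>=84)):
    print(n,np.percentile(f[s],[5,25,50,75,95],axis=0).round(1).T.tolist())
g=A[(A[:,2]>26)&(A[:,2]<46)&(A[:,0]>52)&(A[:,0]<76)]
print('near leg',np.median(g[(g[:,1]<-10)&(g[:,1]>-45)],0),'far',np.median(g[(g[:,1]>10)&(g[:,1]<45)],0))
g=A[(A[:,2]>26)&(A[:,2]<46)&(A[:,0]>76)&(A[:,0]<100)&(abs(A[:,1]+4)<13)]; print('bar',np.percentile(g,[5,50,95],axis=0).round(1).tolist())
```

```text
inner [[57.6, 64.2, 68.4, 69.3, 70.3], [-15.9, -13.1, -9.9, -3.3, 6.5], [57.8, 63.4, 68.9, 74.7, 79.3]]
outer [[100.9, 104.7, 108.9, 113.2, 115.4], [-16.3, -13.7, -11.5, -9.4, -0.5], [59.9, 65.8, 70.3, 76.1, 78.5]]
near leg [ 64.62232107 -28.28128953  35.55473647] far [64.59950083 19.09151362 33.86795894]
bar [[82.7, -15.0, 32.9], [87.7, -3.6, 36.5], [89.9, 6.4, 38.3]]
```

```bash
python3 -m creep '[{"jaw":-0.25,"xyz":[0,0,15],"angular":[0,0,0]},{"jaw":-0.25,"xyz":[0,0,30],"angular":[0,0,0]},{"jaw":-0.25,"xyz":[0,0,38],"angular":[0,0,0]},{"jaw":-0.25,"xyz":[0,0,38],"angular":[0,0,0]}]'
python3 -m creep '[{"jaw":-0.6,"xyz":[0,0,0],"angular":[0,0,0]},{"jaw":-1,"xyz":[0,0,0],"angular":[0,0,0]},{"jaw":-1,"xyz":[0,0,0],"angular":[0,0,0]},{"jaw":-1,"xyz":[0,0,0],"angular":[0,0,0]}]'
```

```text
clock: 12.45
eef_pos: [492.6, -122.3, 36.4]
tool_rot: [-3.14, 0.0, 1.239]
force: [0.8, -0.3, 0.9]
width: 32.1
gripper_force: 0.0
clock: 12.95
eef_pos: [493.4, -122.6, 37.6]
tool_rot: [3.141, 0.0, 1.239]
force: [-0.8, -1.6, 1.9]
width: 7.0
gripper_force: 58.7
```

```bash
python3 -m creep '[{"jaw":-1,"xyz":[0,-2,0],"angular":[0,0,0]},{"jaw":-1,"xyz":[0,-4,0],"angular":[0,0,0]},{"jaw":-1,"xyz":[0,-6,0],"angular":[0,0,0]},{"jaw":-1,"xyz":[0,-8,0],"angular":[0,0,0]},{"jaw":-1,"xyz":[0,-10,0],"angular":[0,0,0]},{"jaw":-1,"xyz":[0,-10,0],"angular":[0,0,0]}]'
python3 t.py
python3 -m creep '[{"jaw":-1,"xyz":[0,-1,0],"angular":[0,0,0]},{"jaw":-1,"xyz":[0,-2,0],"angular":[0,0,0]},{"jaw":-1,"xyz":[0,-3,0],"angular":[0,0,0]},{"jaw":-1,"xyz":[0,-3,0],"angular":[0,0,0]}]'
python3 t.py
```

```text
clock: 13.7
eef_pos: [483.7, -119.1, 37.3]
tool_rot: [3.141, 0.0, 1.24]
force: [0.7, -2.3, 2.0]
width: 6.7
gripper_force: 58.7
T [-0.414 -0.253 -0.15 ] F [ 0.7 -2.3  2. ] yaw 1.24 tau7 0.104
shackle reach [ 96.7 108.  112.7 113.6] 87
clock: 14.25
eef_pos: [481.0, -118.1, 37.3]
tool_rot: [3.141, -0.0, 1.24]
force: [2.2, -2.7, 1.0]
width: 7.0
gripper_force: 58.7
T [-0.483 -0.362 -0.098] F [ 2.2 -2.7  1. ] yaw 1.24 tau7 0.117
shackle reach [ 96.5 111.  115.9 116.5] 83
```

```bash
for k in 1; do python3 -m creep '[{"jaw":-1,"xyz":[0,-1,0],"angular":[0,0,0]},{"jaw":-1,"xyz":[0,-2,0],"angular":[0,0,0]},{"jaw":-1,"xyz":[0,-2,0],"angular":[0,0,0]}]'; done
python3 -m creep '[{"jaw":-1,"xyz":[0,-1,0],"angular":[0,0,0]},{"jaw":-1,"xyz":[0,-1,0],"angular":[0,0,0]}]'
```

```text
clock: 14.68
eef_pos: [480.8, -118.1, 37.6]
tool_rot: [3.138, 0.0, 1.24]
force: [4.5, -3.0, -0.1]
width: 7.1
gripper_force: 58.5
clock: 14.92
eef_pos: [480.8, -118.1, 37.7]
tool_rot: [3.136, 0.001, 1.24]
force: [6.9, -4.0, -1.0]
width: 6.6
gripper_force: 58.5
```

At the stop: the tool held still at 480.8 while the command went on 3 mm. I relax, open and rise.

```bash
python3 -m creep '[{"jaw":-1,"xyz":[0,2.5,0],"angular":[0,0,0]},{"jaw":-0.4,"xyz":[0,2.5,0],"angular":[0,0,0]},{"jaw":-0.3,"xyz":[0,2.5,0],"angular":[0,0,0]},{"jaw":-0.3,"xyz":[0,2.5,0],"angular":[0,0,0]},{"jaw":-0.3,"xyz":[0,2.5,-10],"angular":[0,0,0]},{"jaw":-0.3,"xyz":[0,2.5,-35],"angular":[0,0,0]},{"jaw":-0.3,"xyz":[0,2.5,-80],"angular":[0,0,0]},{"jaw":-0.3,"xyz":[0,2.5,-100],"angular":[0,0,0]},{"jaw":0,"xyz":[0,2.5,-100],"angular":[0,0,0]}]'
python3 - <<'E'
from h import *
delta([573.8,-148.3,140],0.922)
i,d=viewer.get_image('side')
P,u,v=cloud('side',d,np.ones(d.shape,bool)); m=(P[:,2]>72)&(P[:,2]<92)&(np.hypot(P[:,0]-574,P[:,1]+148)<35)
print('bar',cv2.minAreaRect(P[m][:,:2].astype(np.float32)))
r=[x for x in silhouettes('side','station')]
print([(x['score'],x['xy']) for x in r])
cv2.imwrite('pics/c5.png',cv2.resize(i[160:250,220:310],None,fx=6,fy=6,interpolation=cv2.INTER_CUBIC)[:,:,::-1])
E
```

```text
clock: 16.05
eef_pos: [481.4, -117.9, 139.1]
tool_rot: [3.138, -0.001, 1.24]
force: [-0.8, -0.5, -0.2]
width: 42.4
gripper_force: 0.0
shift [ 1.3 97.3 -0.6] turn [ 0.003 -0.001  0.318]
bar ((570.9195556640625, -150.63075256347656), (39.010894775390625, 13.25182819366455), 47.243621826171875)
[(0.73, [215.9, 186.0])]
```

View pics/c5.png

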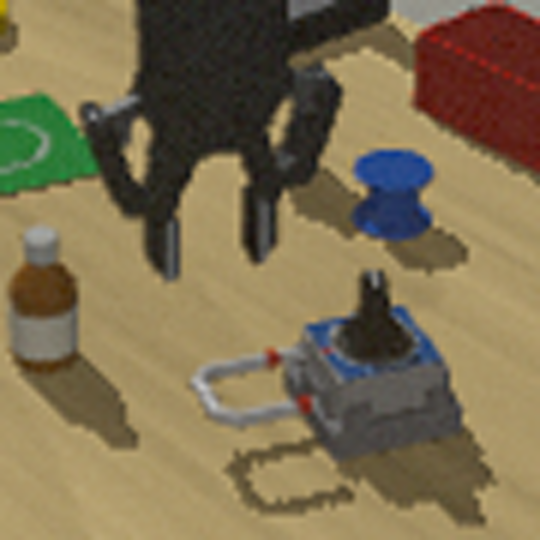

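The shackle is fully out: the bands at (270,357) and (305,402) stand clear of the body. I go back to the dial's bar.

```bash
python3 -m creep '[{"jaw":0,"xyz":[1.3,50,0],"angular":[0,0,0.16]},{"jaw":0,"xyz":[1.3,97.3,0],"angular":[0,0,0.318]},{"jaw":0,"xyz":[1.3,97.3,0],"angular":[0,0,0.318]},{"jaw":0,"xyz":[1.3,97.3,30],"angular":[0,0,0.318]},{"jaw":0,"xyz":[1.3,97.3,50],"angular":[0,0,0.318]},{"jaw":0,"xyz":[1.3,97.3,61],"angular":[0,0,0.318]},{"jaw":0,"xyz":[1.3,97.3,61],"angular":[0,0,0.318]},{"jaw":-0.4,"xyz":[1.3,97.3,61],"angular":[0,0,0.318]},{"jaw":-1,"xyz":[1.3,97.3,61],"angular":[0,0,0.318]},{"jaw":-1,"xyz":[1.3,97.3,61],"angular":[0,0,0.318]},{"jaw":-1,"xyz":[1.3,97.3,61],"angular":[0,0,0.318]}]'
python3 t.py
python3 -m creep '[{"jaw":-1,"xyz":[0,0,-3],"angular":[0,0,0]},{"jaw":-1,"xyz":[0,0,-8],"angular":[0,0,0]},{"jaw":-1,"xyz":[0,0,-16],"angular":[0,0,0]},{"jaw":-1,"xyz":[0,0,-16],"angular":[0,0,0]}]'
python3 t.py
python3 - <<'E'
from h import *
# station: circle and mat centre from the start top picture + current depth of both cameras
for c in('top','side'):
    i,d=viewer.get_image(c); P,u,v=cloud(c,d,np.ones(d.shape,bool)); col=i[v,u].astype(int)
    m=(col[:,1]>col[:,0]+35)&(col[:,1]>col[:,2]+20)&(abs(P[:,2]-3)<8)&(np.hypot(P[:,0]-590,P[:,1]-220)<130)
    w=(np.hypot(P[:,0]-590,P[:,1]-220)<45)&(abs(P[:,2]-3)<10)&(col.min(1)>120)
    print(c,m.sum(),cv2.minAreaRect(P[m][:,:2].astype(np.float32)),'circle',w.sum(),P[w].mean(0).round(1) if w.any() else '')
    for r in silhouettes(c,'lens')[:1]:
        Q,_,_=cloud(c,d,r['pixels']); print('cam',r['score'],np.median(Q[Q[:,2]>120],0))
E
```

```text
clock: 17.52
eef_pos: [573.7, -148.7, 77.2]
tool_rot: [3.14, -0.001, 0.922]
force: [0.1, -1.2, 6.0]
width: 13.0
gripper_force: 60.1
T [-0.06   0.021  0.058] F [ 0.1 -1.2  6. ] yaw 0.922 tau7 -0.024
shackle reach [ 84.3 100.  102.  102.7] 63
clock: 18.08
eef_pos: [571.9, -147.8, 92.6]
tool_rot: [-3.139, 0.0, 0.922]
force: [-0.2, -0.6, -4.4]
width: 12.9
gripper_force: 59.0
T [-0.013 -0.095  0.009] F [-0.2 -0.6 -4.4] yaw 0.922 tau7 -0.027
shackle reach [ 79.8 103.5 105.4 106. ] 22
top 1155 ((586.173095703125, 235.54855346679688), (118.87820434570312, 117.42530059814453), 75.40535736083984) circle 17 [586.5 234.3   2.5]
cam 0.85 [735.39225088 191.45433027 155.67015816]
side 382 ((585.8788452148438, 231.1071319580078), (121.77619934082031, 122.79337310791016), 73.39887237548828) circle 8 [573.8 226.2   2.2]
cam 0.56 [727.18609359 175.8109901  146.38380394]
```

```bash
python3 -m creep '[{"jaw":-1,"xyz":[0,0,-15],"angular":[0,0,0]},{"jaw":-1,"xyz":[0,0,-40],"angular":[0,0,0]},{"jaw":-1,"xyz":[0,0,-65],"angular":[0,0,0]},{"jaw":-1,"xyz":[0,0,-85],"angular":[0,0,0]},{"jaw":-1,"xyz":[0,0,-92],"angular":[0,0,0]},{"jaw":-1,"xyz":[0,0,-92],"angular":[0,0,0]}]'
python3 -c "
from h import *
delta([586,234,184],0.922)"
```

```text
clock: 19.08
eef_pos: [573.0, -148.2, 184.7]
tool_rot: [3.141, -0.0, 0.922]
force: [0.2, -0.7, -5.0]
width: 12.9
gripper_force: 59.0
shift [ 312.4 -220.6    0.8] turn [ 0. -0. -0.]
```

```bash
python3 -m creep '[{"jaw":-1,"xyz":[10,-7,0],"angular":[0,0,0]},{"jaw":-1,"xyz":[31,-22,0],"angular":[0,0,0]},{"jaw":-1,"xyz":[62,-44,0],"angular":[0,0,0]},{"jaw":-1,"xyz":[97,-68,0],"angular":[0,0,0]},{"jaw":-1,"xyz":[132,-93,0],"angular":[0,0,0]},{"jaw":-1,"xyz":[167,-118,0],"angular":[0,0,0]},{"jaw":-1,"xyz":[202,-143,0],"angular":[0,0,0]},{"jaw":-1,"xyz":[237,-167,0],"angular":[0,0,0]},{"jaw":-1,"xyz":[268,-189,0],"angular":[0,0,0]},{"jaw":-1,"xyz":[292,-206,0],"angular":[0,0,0]},{"jaw":-1,"xyz":[306,-216,0],"angular":[0,0,0]},{"jaw":-1,"xyz":[312,-220.5,0],"angular":[0,0,0]}]'
python3 -m creep '[{"jaw":-1,"xyz":[0,0,0],"angular":[0,0,0]},{"jaw":-1,"xyz":[0,0,0],"angular":[0,0,0]},{"jaw":-1,"xyz":[0,0,0],"angular":[0,0,0]},{"jaw":-1,"xyz":[0,0,0],"angular":[0,0,0]}]'
python3 - <<'E'
from h import *
i,d=viewer.get_image('side')
cv2.imwrite('pics/c6.png',cv2.resize(i[90:220,170:300],None,fx=4.5,fy=4.5,interpolation=cv2.INTER_CUBIC)[:,:,::-1])
P,u,v=cloud('side',d,np.ones(d.shape,bool)); col=i[v,u].astype(int)
m=(col[:,2]>col[:,0]+40)&(np.hypot(P[:,0]-586,P[:,1]-234)<70)&(P[:,2]>100); print(m.sum(),'blue top',np.median(P[m],0))
E
```

```text
clock: 20.58
eef_pos: [585.2, 234.5, 183.6]
tool_rot: [-3.141, 0.001, 0.923]
force: [-0.2, -0.3, -4.8]
width: 13.3
gripper_force: 59.0
clock: 21.08
eef_pos: [585.9, 232.9, 184.4]
tool_rot: [-3.142, -0.0, 0.921]
force: [0.1, -0.8, -4.6]
width: 12.9
gripper_force: 59.0
18 blue top [566.5793004  223.59251389 155.54727753]
```

View pics/c6.png

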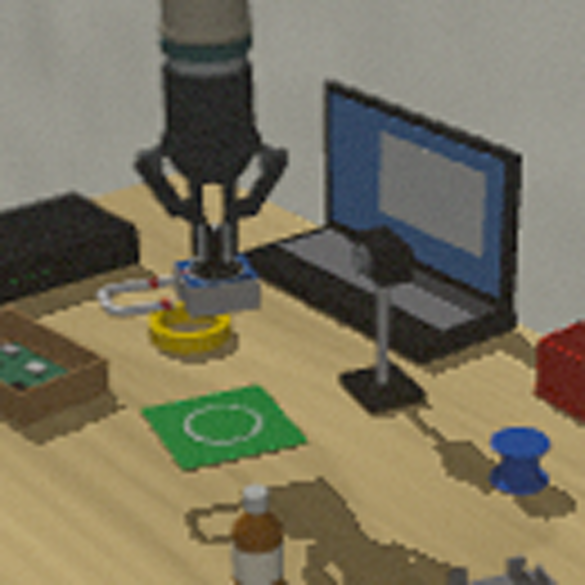

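The lock hangs level at (218,285), right above the circle at (222,425), with the shackle out and the red bands clear. I hand it in.

```bash
python3 -c "
from cell import ctrl
print(ctrl.finish_job())"
```

```text
the job is handed in; nothing more can be done
None
```

I turned the dial until it clicked, pulled the shackle out to its stop, and handed in the job after about 21 s. The lock was held still and dial up over the middle of the green mat, with its body at about lens height and the shackle still out.

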